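Click the drip tray home, then stand the oil bottle on it

TASK

Slide the blue metal drip tray along the desk, without lifting it, into its grey holder until it clicks fully home behind the two orange spring rollers. Only then set the amber oil bottle gently upright in the middle of the tray's cork pad and let go. Keep the bottle roughly upright on the way, and leave the round tin and the marker pen where they are.

Things in the scene. Friction and masses are not known exactly. Their poses are not given: they have to be found in the camera images.
- dock: Grey U-shaped tray holder fixed to the desk, 150 mm wide, 20 mm high, mouth towards the robot. Origin on the desk where the tray's centre lies when home; x points the way the tray goes in, y left, z up. Face of the back stop at x = +46 mm; side cheeks 57.5 mm either side of the centre line from x = -11 to +47 mm, flaring out to 72 mm at x = -40 mm.
- catch_l (a joint): Left spring catch of the holder (upright orange roller 12 mm thick, turning freely, 16 mm high, at holder x = +16 mm, sticking in 5 mm past the cheek); value = how far it is pushed outward, 0 to 0.007 m, about 0.0006 with the tray home. Passing both takes about 8 to 20 N; they yield about 9 mm before home, the force drops, and they draw the tray on to the back stop and hold it.
- catch_r (a joint): The same catch on the right side, mirrored.
- tray_pad (a point): Loose open blue metal tray, 92 mm (x) by 100 mm (y), 18 mm high, 0.35 kg, on the desk before the holder's mouth, a little askew. Point: centre of the top of its cork pad (disc 50 mm across), 6 mm above the desk; x points to the leading end, z up. On its rear a steel push bar, rounded, front of it at x = -50 mm, 9 mm above the desk. Its underside slides easily. Each side has a rail (x -40 to 0 mm) and a bump (x = 24 mm) 56 mm out; the catches snap in between.
- bottle_mid (a point): Amber glass oil bottle with black dropper cap, loose, upright, 102 mm high, round body 33 mm across up to 70 mm, 0.07 kg or so. The point is on its axis, 51 mm above its underside; z along the axis, up.
- tin_mid (a point): Round cream and red tin with closed lid, loose, 63 mm across, 34 mm high: a bystander. The point is its centre, 17 mm above the desk.
- pen_mid (a point): White and black marker pen lying on the desk, loose, 135 mm long (along its y), 17 mm thick: a bystander. The point is its centre, 8 mm above the desk.
There are look-alikes about, which are no part of the job. Of the things that look like the part that bears bottle_mid, take the one that is farthest to the robot's right at the start.

How it is judged:
By the outcome, as a careful person would: the job done as asked, in the order asked, and still so for the second after the job is handed in, with the robot touching nothing.
It also fails if it takes over 56 s, if anything falls off the work surface, if the arm or the gripper's body presses on something with over 40 N, if the wrist force passes 120 N, or if a joint passes its speed limit or range.

ROBOT

A 6-joint arm with a two-finger parallel gripper is mounted at the origin on a cart in front of the work surface, level with it; the furniture and walls round the work are solid. World frame = base frame: x ahead of the robot, y to its left, z up, the work surface at z = 0. Lengths are in mm, angles in rad, forces in N, time in s.
With the tool pointing down it reaches from about 275 to 750 mm from the base axis. Payload 10.2 kg.
Tool frame: the origin (TCP) lies at the very end of the fingers, on their centre line; the grasp point (between the pads) lies 19 mm behind it; z points along the fingers, y is the line along which they close (so a half turn about z gives the same grasp; the last joint's range is limited). The gripper opens to 85 mm and grips with 20 to 120 N. Pads are 22 mm wide; open, the fingers measure 114 mm over their backs; the gripper's body (76 mm by 85 mm) begins 54 mm behind the grasp point. The pads swing forward as they close: fully open they stand 13 mm farther back than shut.
Start: joints at [1.065, 0.313, 1.498, -0, 1.331, -0.223], TCP at [146.512, 504.148, 231.294] pointing down, gripper open.
Joint ranges: [-2.94, 2.94], [-0.97, 2.17], [0.19, 2.56], [-1.23, 4.37], [0.02, 3.11], [-2.88, 2.88]. Speed limits (rad/s): [2.39, 2.39, 3.01, 3.14, 3.14, 3.14].

INTERFACE

Orientations are given as a unit quaternion [w, x, y, z].
In Python, from rig import ctrl, vision gives the robot as it stands. The module is installed in compiled form; this text tells all that it offers.
- The arm moves only by the tool play_rows, never from a script. Its arguments are lists of equal length, an entry for each row: "translation": the shift along the tool's x, y, z in m, a list of three; "rotation": the turn, a rotation vector about the tool's x, y, z in rad, a list of three; "gripper": the gripper's target within -1 to 1 (shut at 1, half-way at 0, fully open at -1). A call has 1 to 10 rows; each row is the pose to reach, as a shift and turn from the pose commanded when the call began, along the tool's axes at that moment; what a row does not reach only later rows make up. A row lasts 1/8 s, in which the tool goes at most 62.5 mm and 10.7 degrees, less where a joint would pass 70% of its speed; a pose out of reach is approached as far as the arm can. A call with a gripper value outside its range is refused whole. The fingers move at their own pace and stop on an object; "force" is the grip in N (left out, the last holds). Time passes only in rows, so rows that repeat a pose let the fingers close. It gives the time, the measured TCP pose, the force, the opening and the grip force at its end, in the units of the state.
- ctrl.sense(): the state, without advancing time (a new reading comes with each control period).
- vision.capture(name): name is "scene" or "top" or "wrist"; returns a dict with "pixels" (384x512x3 uint8, red, green, blue), "vfov" (degrees; the focal length in pixels is half the picture's height over the tangent of half this angle, whatever the lens; pixels are square), "cx", "cy" (the principal point, pixels), "rvec" (rotation vector, rad) and "tvec" (3), from world to camera coordinates, as OpenCV has them; the wrist camera has in their place "mount" (4x4, takes a point from camera to tool coordinates, whose origin is the TCP and whose axes are the flange's). Camera axes: x right, y down, z forward; pixel columns grow to the right and rows downward; lengths in mm; the calibration is good to about 2 mm. A picture is of the moment at which its call begins: read the wrist's pose just before it. There is no depth.
- ctrl.finish_job(): hands the job in; it is judged then, once.
The state is a dict: "time_s": time; "joints": joint angles; "dq": joint speeds; "tau": joint torques, N m; "eef_pos": TCP position; "ee_rot": TCP orientation; "force": force on the tool from outside, world axes, zero at the start; "wrist_torque": the same for the moment, N m; "grip_width": opening from 0.0 (shut) to 1.0 (fully open); "grip_force": force on a finger pad.
Only numpy, scipy, OpenCV 4.12 (cv2) and the standard library are available. Lean on these libraries where they do the work, as an engineer would, in place of code of your own. Each camera call takes 0.05 s, during which the arm holds its last target. There are 200 camera calls.

## Working session

There is one attempt and no reset: what is moved stays moved. The work goes in short steps, Python scripts to look and compute and a tool call to move; the robot and the scene stay as the last step left them, time stands still between calls to the robot, and variables do not carry over. Pictures are saved under pics/ and viewed, at most 10 in all, crops included, and the job is handed in when it is done.

Besides the shell and the picture viewer there is one more tool, called after "Call:" by a JSON object that holds its "op" and its "data". play_rows: Moves the arm, as the interface text tells. Its arguments: {"type":"object","properties":{"translation":{"type":"array"},"rotation":{"type":"array"},"gripper":{"type":"array"},"force":{"type":"number"}},"required":["translation","rotation","gripper"]}

```bash
mkdir -p pics; ls
cat > h.py <<'E'
import numpy as np, cv2
from scipy.spatial.transform import Rotation as R
from rig import ctrl, vision
def cap(name, save=None):
    s=ctrl.sense(); c=vision.capture(name)
    f=192/np.tan(np.radians(c['vfov'])/2)
    c['K']=np.array([[f,0,c['cx']],[0,f,c['cy']],[0,0,1.]])
    if 'mount' in c:
        q=s['ee_rot']; T=np.eye(4); T[:3,:3]=R.from_quat([q[1],q[2],q[3],q[0]]).as_matrix(); T[:3,3]=s['eef_pos']
        M=T@np.array(c['mount']); c['Rcw']=M[:3,:3]; c['o']=M[:3,3]
    else:
        Rw=cv2.Rodrigues(np.array(c['rvec'],float))[0]; c['Rcw']=Rw.T; c['o']=-Rw.T@np.array(c['tvec'],float).ravel()
    if save: cv2.imwrite('pics/'+save,c['pixels'][:,:,::-1])
    return c
def ray(c,u,v,z):
    d=c['Rcw']@np.linalg.inv(c['K'])@np.array([u,v,1.]); return (c['o']+d*(z-c['o'][2])/d[2])
def proj(c,p):
    q=c['K']@(c['Rcw'].T@(np.array(p,float)-c['o'])); return q[:2]/q[2]
E
python3 - <<'E'
from h import *
print({k:np.round(v,3) if not isinstance(v,str) else v for k,v in ctrl.sense().items()})
a=cap('top','top0.png');b=cap('scene','scene0.png')
for c in(a,b): print(c['o'].round(),c['K'][0,0],c['Rcw'].round(2).tolist())
E
```

```text
pics
{'time_s': np.float64(0.0), 'joints': array([ 1.065,  0.313,  1.498, -0.   ,  1.331, -0.223]), 'dq': array([-0.001,  0.001,  0.   ,  0.   , -0.001,  0.001]), 'tau': array([ 0.0000e+00, -4.1227e+01, -2.5974e+01, -0.0000e+00,  4.0000e-03,
        0.0000e+00]), 'eef_pos': array([146.401, 503.928, 230.738]), 'ee_rot': array([-0.   ,  0.141,  0.99 , -0.001]), 'force': array([-0.089, -0.426, -0.197]), 'wrist_torque': array([-0.077,  0.014,  0.012]), 'grip_force': np.float64(0.0), 'grip_width': np.float64(1.001)}
[ 492. -145.  903.] 412.0335120148981 [[0.02, -0.99, 0.14], [-1.0, -0.02, 0.01], [-0.0, -0.14, -0.99]]
[  94. -640.  609.] 396.3261272948195 [[0.67, -0.44, 0.59], [-0.74, -0.4, 0.54], [-0.0, -0.8, -0.6]]
```

View pics/top0.png

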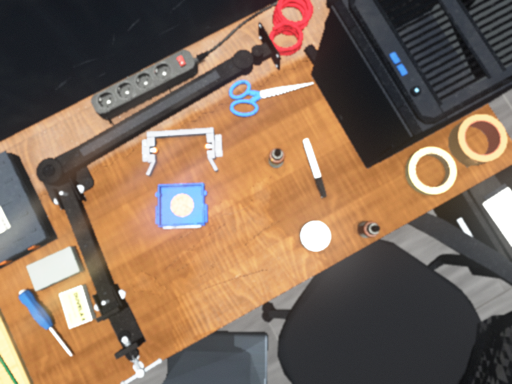

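View pics/scene0.png

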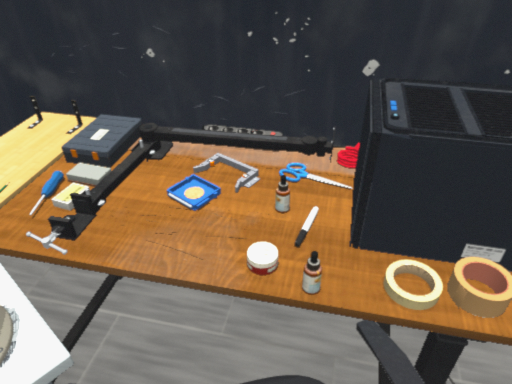

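Run:
```python
from h import *
a=cap('top');b=cap('scene')
def tri(p,q):
    P=[]
    for c in(a,b): Rw=c['Rcw'].T; P.append(c['K']@np.c_[Rw,-Rw@c['o']])
    X=cv2.triangulatePoints(P[0],P[1],np.array(p,float).reshape(2,1),np.array(q,float).reshape(2,1)); X=(X[:3]/X[3]).ravel()
    return X.round(), (proj(a,X)-p).round(1),(proj(b,X)-q).round(1)
for n,p,q in [('elbow',(50,170),(152,131)),('mid',(103,296),(85,200)),('clamp',(126,345),(68,225)),('head',(268,40),(328,145)),('boomjoint',(247,62),(308,143)),('botR cap',(376,229),(314,256)),('botL',(279,152),(283,180))]:
    print(n,*tri(p,q))
for n,p in [('botR',(370,229)),('botL',(277,156)),('tin',(315,236))]: print(n,ray(a,*p,0).round(),ray(a,*p,100).round())
im=a['pixels']; hsv=cv2.cvtColor(im,cv2.COLOR_RGB2HSV)
m=cv2.inRange(hsv,(105,110,60),(125,255,255)); m[:, :140]=0; m[:,220:]=0; m[:170]=0;m[250:]=0
cs,_=cv2.findContours(m,0,2); c=max(cs,key=cv2.contourArea); r=cv2.minAreaRect(c); print(r)
for u,v in cv2.boxPoints(r): print((u,v),ray(a,u,v,18).round(1))
cork=cv2.inRange(hsv,(8,40,120),(30,200,255)); cork[:,:160]=0;cork[:,205:]=0;cork[:188]=0;cork[222:]=0
cs,_=cv2.findContours(cork,0,2); c=max(cs,key=cv2.contourArea); e=cv2.fitEllipse(c); print(e,ray(a,*e[0],6))
crop=im[115:245,125:240]; cv2.imwrite('pics/c0.png',cv2.resize(crop,None,fx=5,fy=4.6,interpolation=cv2.INTER_CUBIC)[:,:,::-1])
```

```text
elbow [637. 294.  61.] [ 1.1 -1.5] [-1.5  0. ]
mid [371. 186.  16.] [-1.7  2.5] [2.9 0.2]
clamp [287. 121.  30.] [ 1.4 -2.3] [-2.6 -0.3]
head [ 921. -144.   66.] [-3.3  3. ] [ 3.7 -1.1]
boomjoint [ 870. -105.   76.] [-1.1  1.1] [ 1.3 -0.3]
botR cap [ 527. -371.   91.] [ 0.1 -0.1] [-0.2  0. ]
botL [ 676. -177.   89.] [-0.5  0.5] [ 0.7 -0.1]
botR [ 530. -383.    0.] [ 526. -357.  100.]
botL [ 688. -177.    0.] [ 666. -174.  100.]
tin [ 512. -263.    0.] [ 510. -250.  100.]
((181.0, 204.0), (40.0, 50.0), 90.0)
(np.float32(156.0), np.float32(184.0)) [615.7  84.8  18. ]
(np.float32(206.0), np.float32(184.0)) [618.3 -23.8  18. ]
(np.float32(206.0), np.float32(224.0)) [531.7 -27.4  18. ]
(np.float32(156.0), np.float32(224.0)) [529.2  79.7  18. ]Traceback (most recent call last):
  File "<stdin>", line 16, in <module>
ValueError: max() iterable argument is empty
```

Call:
{"op": "play_rows", "data": {"translation": [[0,0,-0.05],[-0.06,-0.045,-0.1],[-0.11,-0.09,-0.1],[-0.16,-0.13,-0.1],[-0.22,-0.17,-0.1],[-0.27,-0.21,-0.1],[-0.32,-0.25,-0.1],[-0.38,-0.29,-0.1],[-0.43,-0.33,-0.1],[-0.47,-0.36,-0.1]], "rotation": [[0,0,0],[0,0,0],[0,0,-0.05],[0,0,-0.1],[0,0,-0.15],[0,0,-0.2],[0,0,-0.25],[0,0,-0.283],[0,0,-0.283],[0,0,-0.283]], "gripper": [-0.2,-0.2,-0.2,-0.2,-0.2,-0.2,-0.2,-0.2,-0.2,-0.2]}}

```text
time_s: 1.45
eef_pos: [473.6, 58.4, 331.3]
ee_rot: [0.0, 0.0, 1.0, 0.0]
force: [0.8, -0.0, -0.4]
grip_width: 0.6
grip_force: 0.0
```

Run:
```python
from h import *
w=cap('wrist','w1.png'); s=ctrl.sense(); print(s['eef_pos'],s['ee_rot'],s['grip_width'],s['joints'].round(2) if hasattr(s['joints'],'round') else s['joints'],s['time_s']); print(np.round(w['mount'],2),w['o'],w['K'])
```

```text
[476.63439313  53.21227616 330.09987379] [-2.55349301e-04  2.31735770e-03  9.99996632e-01 -1.14021671e-03] 0.5972033018048585 [-0.13  0.16  1.44 -0.    1.55 -1.7 ] 1.5
[[   0.     -0.96   -0.26   66.43]
 [   1.      0.      0.     -0.19]
 [  -0.     -0.26    0.96 -141.98]
 [   0.      0.      0.      1.  ]] [407.12085262  58.18918455 473.28318585] [[318.8510995    0.         253.13098419]
 [  0.         318.8510995  196.67365526]
 [  0.           0.           1.        ]]
```

View pics/w1.png

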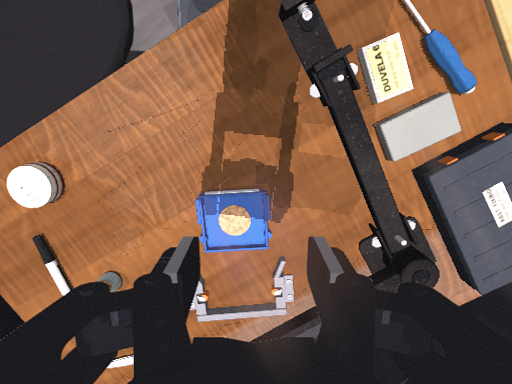

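Run:
```python
from h import *
cap('wrist');w=cap('wrist','w2.png'); s=ctrl.sense(); print(s['eef_pos'],s['time_s'],w['o']); np.save('w2.npy',w,allow_pickle=True)
cr=w['pixels'][180:330,180:310]; cv2.imwrite('pics/c1.png',cv2.resize(cr,None,fx=4,fy=4,interpolation=cv2.INTER_CUBIC)[:,:,::-1])
```

```text
[473.53445694  58.38178259 330.41246613] 1.6 [408.6128087   56.43356515 472.14077201]
```

View pics/c1.png

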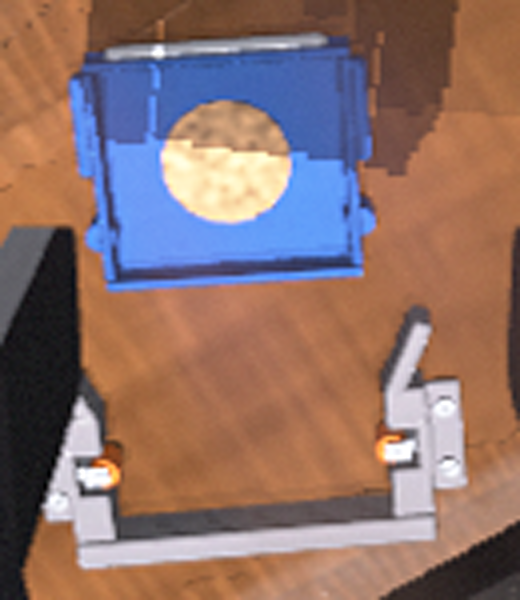

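Run:
```python
from h import *
w=np.load('w2.npy',allow_pickle=True).item()
P=lambda x,y,z: ray(w,180+(x-1.5)/4,180+(y-1.5)/4,z)[:2]
def line(n,p,q,z):
    a,b=P(*p,z),P(*q,z); d=b-a; print(n,a.round(1),b.round(1),'len',np.linalg.norm(d).round(1),'yaw',np.degrees(np.arctan2(-d[0],d[1])).round(2)); return a,b
line('back top',(117,541),(393,517),20)
line('back bot',(117,515),(395,492),0)
line('outer back top',(80,566),(434,541),20)
line('rollers',(112,470),(385,448),16)
line('lead top',(105,286),(362,271),18)
line('bar',(107,52),(326,40),11)
line('bumps',(90,238),(375,220),14)
hsv=cv2.cvtColor(w['pixels'],cv2.COLOR_RGB2HSV)
m=cv2.inRange(hsv,(5,40,60),(30,220,255)); k=np.zeros_like(m); k[200:240,216:256]=m[200:240,216:256]
cs,_=cv2.findContours(k,0,1); c=max(cs,key=cv2.contourArea); e=cv2.fitEllipse(cv2.convexHull(c)); print(e,'cork',ray(w,*e[0],6))
print('cork manual',P(226,161,6))
# finite size of cork
print(P(161,161,6),P(292,161,6),P(226,98,6),P(226,224,6))
```

```text
back top [731.6 -17.1] [720.9  95.5] len 113.1 yaw 5.41
back bot [733.2 -19.8] [722.6  97.9] len 118.2 yaw 5.1
outer back top [743.3 -32.8] [732.2 112.5] len 145.7 yaw 4.37
rollers [701.2 -18.4] [691.8  92.1] len 110.9 yaw 4.91
lead top [619.2 -17.4] [613.5  82. ] len 99.6 yaw 3.33
bar [527.5 -13.6] [523.3  68.1] len 81.9 yaw 2.95
bumps [600.9 -22.9] [594.   87.1] len 110.2 yaw 3.59
((236.14939880371094, 219.92933654785156), (29.800256729125977, 30.99829864501953), 98.4835205078125) cork [572.64635315  29.75929114   6.        ]
cork manual [572.55736584  29.7232366 ]
[572.43368141   4.60782816] [572.68296309  55.22706397] [547.16687783  30.19747876] [598.65421395  29.23580108]
```

Call:
{"op": "play_rows", "data": {"translation": [[-0.005,-0.01,0.05],[-0.01,-0.02,0.11],[-0.018,-0.033,0.17],[-0.018,-0.033,0.23],[-0.018,-0.033,0.28],[-0.018,-0.033,0.3],[-0.018,-0.033,0.3]], "rotation": [[0,0,-0.02],[0,0,-0.04],[0,0,-0.056],[0,0,-0.056],[0,0,-0.056],[0,0,-0.056],[0,0,-0.056]], "gripper": [0.6,0.6,0.6,0.6,0.6,0.6,0.6]}}

```text
time_s: 2.48
eef_pos: [489.7, 28.4, 30.6]
ee_rot: [-0.001, -0.029, 1.0, 0.0]
force: [1.1, 0.2, 1.4]
grip_width: 0.206
grip_force: 0.0
```

Run:
```python
from h import *
w=cap('wrist','w3.png'); s=ctrl.sense(); print(s)
q=s['ee_rot']; M=R.from_quat([q[1],q[2],q[3],q[0]]).as_matrix(); print(M.round(3))
np.save('w3.npy',w,allow_pickle=True)
```

```text
{'time_s': 2.525, 'joints': array([-1.81732895e-01,  5.04324705e-01,  1.81278235e+00,  1.03894352e-04,
        8.24592874e-01, -1.80987340e+00]), 'dq': array([-0.0041277 , -0.0267296 , -0.01944836, -0.00331394,  0.0016715 ,
       -0.00160682]), 'tau': array([-2.87677743e-02, -4.02886534e+01, -1.73242646e+01,  1.62536030e-04,
       -5.41523506e-02,  5.70088334e-03]), 'eef_pos': array([490.58247791,  28.11748287,  31.74708461]), 'ee_rot': array([-4.44883211e-05, -2.86329070e-02,  9.99589992e-01,  4.85027483e-05]), 'force': array([-0.54289005,  0.17162362,  0.7904091 ]), 'wrist_torque': array([-0.0014803 , -0.02527395, -0.02719837]), 'grip_force': 0.0, 'grip_width': 0.1988412354580223}
[[-0.998 -0.057 -0.   ]
 [-0.057  0.998  0.   ]
 [ 0.     0.    -1.   ]]
```

View pics/w3.png

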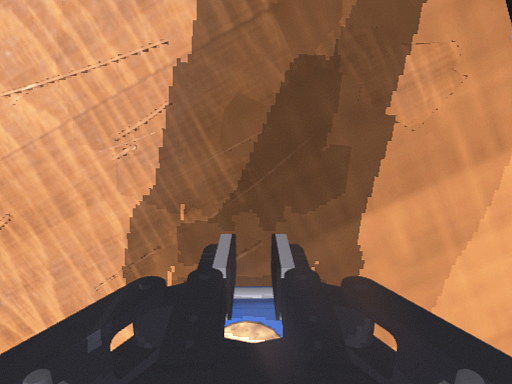

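Call:
{"op": "play_rows", "data": {"translation": [[0,-0.003,0.01],[0,-0.003,0.02],[0,-0.003,0.027],[0,-0.003,0.027],[-0.006,-0.003,0.027],[-0.012,-0.003,0.027],[-0.018,-0.003,0.027],[-0.023,-0.003,0.027],[-0.028,-0.003,0.027],[-0.028,-0.003,0.027]], "rotation": [[0,0,0],[0,0,0],[0,0,0],[0,0,0],[0,0,0],[0,0,0],[0,0,0],[0,0,0],[0,0,0],[0,0,0]], "gripper": [0.6,0.6,0.6,0.6,0.6,0.6,0.6,0.6,0.6,0.6]}}

```text
time_s: 3.78
eef_pos: [519.2, 25.9, 4.3]
ee_rot: [0.0, -0.028, 1.0, -0.0]
force: [0.4, -0.3, 0.3]
grip_width: 0.2
grip_force: 0.0
```

```bash
cat >> h.py <<'E'
O=np.array([680.7,35.2]);d=np.array([.9963,.0854]);n=np.array([-.0854,.9963])
def dock(p): v=np.array(p[:2])-O; return np.array([v@d,v@n]).round(1)
def trayview(save=None):
    a=cap('top',save); im=a['pixels']; hsv=cv2.cvtColor(im,cv2.COLOR_RGB2HSV)
    m=cv2.inRange(hsv,(108,120,60),(125,255,255)); m[:,:140]=0;m[:,225:]=0;m[:120]=0;m[250:]=0
    cs,_=cv2.findContours(m,0,2); c=max(cs,key=cv2.contourArea); r=cv2.minAreaRect(c)
    k=cv2.inRange(hsv,(8,20,130),(30,170,255)); x,y,w,h=cv2.boundingRect(c); z=np.zeros_like(k); z[y+4:y+h-4,x+8:x+w-8]=k[y+4:y+h-4,x+8:x+w-8]
    cs,_=cv2.findContours(z,0,1); 
    if cs:
        c2=max(cs,key=cv2.contourArea); (u,v),rr=cv2.minEnclosingCircle(c2); p=ray(a,u,v,6); print('cork',(u,v,rr),p.round(1),dock(p))
    print('blue',r,(x,y,w,h)); return a
E
python3 - <<'E'
from h import *
s=ctrl.sense(); print(s['eef_pos'],s['force'],dock(s['eef_pos']))
trayview('t1.png')
E
```

```text
[519.19855928  25.90932101   4.25942   ] [ 0.41095017 -0.33963625  0.27009078] [-161.7    4.5]
blue ((201.77694702148438, 208.2154083251953), (21.954147338867188, 9.922779083251953), 82.87498474121094) (196, 197, 11, 23)
```

Call:
{"op": "play_rows", "data": {"translation": [[-0.006,-0.0005,0],[-0.012,-0.001,0],[-0.018,-0.001,0],[-0.024,-0.001,0],[-0.03,-0.0015,0],[-0.036,-0.002,0],[-0.042,-0.002,0],[-0.048,-0.0025,0],[-0.054,-0.003,0],[-0.06,-0.003,0]], "rotation": [[0,0,0],[0,0,-0.003],[0,0,-0.006],[0,0,-0.01],[0,0,-0.014],[0,0,-0.018],[0,0,-0.022],[0,0,-0.026],[0,0,-0.03],[0,0,-0.03]], "gripper": [0.6,0.6,0.6,0.6,0.6,0.6,0.6,0.6,0.6,0.6]}}

```text
time_s: 5.08
eef_pos: [579.3, 26.3, 4.3]
ee_rot: [-0.0, -0.043, 0.999, -0.0]
force: [-1.9, 0.1, -0.6]
grip_width: 0.198
grip_force: 0.5
```

Run:
```python
from h import *
s=ctrl.sense(); print(s['eef_pos'],s['force'],dock(s['eef_pos']))
b=cap('scene');cap('scene')
cv2.imwrite('pics/s2.png',cv2.resize(b['pixels'][130:230,150:290],None,fx=5,fy=5,interpolation=cv2.INTER_CUBIC)[:,:,::-1])
```

```text
[579.29884693  26.26186377   4.26811934] [-1.90321604  0.10076589 -0.62970041] [-101.8   -0.2]
```

View pics/s2.png

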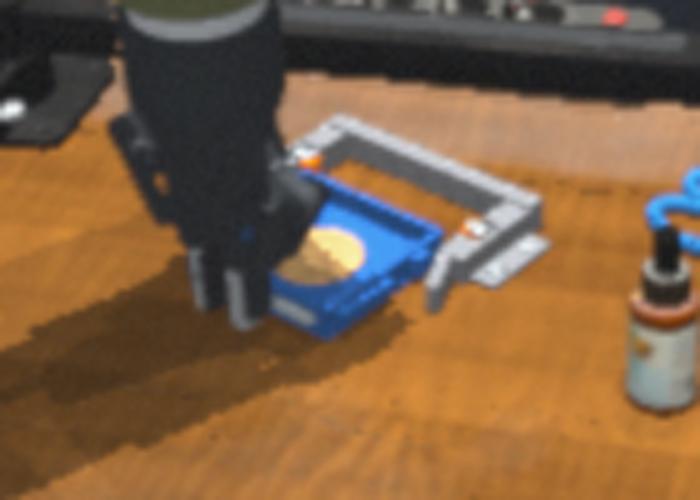

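Call:
{"op": "play_rows", "data": {"translation": [[-0.004,0,0],[-0.008,0,0],[-0.012,0,0],[-0.016,0,0],[-0.02,0,0],[-0.023,0,0],[-0.026,0,0],[-0.029,0,0],[-0.029,0,0]], "rotation": [[0,0,0],[0,0,0],[0,0,0],[0,0,0],[0,0,0],[0,0,0],[0,0,0],[0,0,0],[0,0,0]], "gripper": [0.6,0.6,0.6,0.6,0.6,0.6,0.6,0.6,0.6]}}

```text
time_s: 6.3
eef_pos: [606.9, 28.9, 3.9]
ee_rot: [-0.002, -0.043, 0.999, 0.0]
force: [-6.5, -0.6, 2.2]
grip_width: 0.197
grip_force: 3.1
```

Call:
{"op": "play_rows", "data": {"translation": [[-0.002,0,0],[-0.004,0,0],[-0.006,0,0],[-0.006,0,0]], "rotation": [[0,0,0],[0,0,0],[0,0,0],[0,0,0]], "gripper": [0.6,0.6,0.6,0.6]}}

```text
time_s: 6.8
eef_pos: [614.4, 29.3, 4.4]
ee_rot: [0.001, -0.043, 0.999, -0.0]
force: [0.9, -0.5, 1.0]
grip_width: 0.202
grip_force: 0.0
```

Call:
{"op": "play_rows", "data": {"translation": [[-0.002,0,0],[-0.004,0,0],[-0.005,0,0],[-0.006,0,0],[-0.006,0,0]], "rotation": [[0,0,0],[0,0,0],[0,0,0],[0,0,0],[0,0,0]], "gripper": [0.6,0.6,0.6,0.6,0.6]}}

```text
time_s: 7.42
eef_pos: [619.8, 29.8, 4.3]
ee_rot: [-0.0, -0.043, 0.999, 0.0]
force: [-0.4, -1.0, -0.0]
grip_width: 0.199
grip_force: 0.0
```

Call:
{"op": "play_rows", "data": {"translation": [[-0.001,0,0],[-0.002,0,0],[-0.003,0,0],[-0.003,0,0]], "rotation": [[0,0,0],[0,0,0],[0,0,0],[0,0,0]], "gripper": [0.6,0.6,0.6,0.6]}}

```text
time_s: 7.92
eef_pos: [620.8, 30.1, 3.7]
ee_rot: [-0.003, -0.043, 0.999, 0.0]
force: [-10.0, -2.5, 4.1]
grip_width: 0.205
grip_force: 5.1
```

Call:
{"op": "play_rows", "data": {"translation": [[0.01,0,0],[0.035,0,-0.002],[0.06,0,-0.04],[0.08,0,-0.1],[0.1,0,-0.155],[0.12,0,-0.21],[0.14,0,-0.26],[0.15,0,-0.3],[0.15,0,-0.32],[0.15,0,-0.32]], "rotation": [[0,0,0],[0,0,0],[0,0,0],[0,0,0],[0,0,0],[0,0,0],[0,0,0],[0,0,0],[0,0,0],[0,0,0]], "gripper": [0.6,0.6,0.6,0.0,-0.5,-1,-1,-1,-1,-1]}}

```text
time_s: 9.18
eef_pos: [473.5, 17.1, 325.3]
ee_rot: [0.002, -0.043, 0.999, -0.0]
force: [1.0, -0.3, 0.3]
grip_width: 0.996
grip_force: 0.0
```

Run:
```python
from h import *
cap('wrist');cap('wrist');w=cap('wrist','w4.png'); s=ctrl.sense(); print(s['eef_pos'],s['time_s'],w['o']); np.save('w4.npy',w,allow_pickle=True)
cr=w['pixels'][195:345,170:310]; cv2.imwrite('pics/c4.png',cv2.resize(cr,None,fx=4,fy=4,interpolation=cv2.INTER_CUBIC)[:,:,::-1])
a=cap('top','t4.png'); np.save('t4.npy',a,allow_pickle=True)
```

```text
[473.00848513  17.21578372 322.99612137] 9.325 [407.01385329  11.23860609 465.2681191 ]
```

View pics/c4.png

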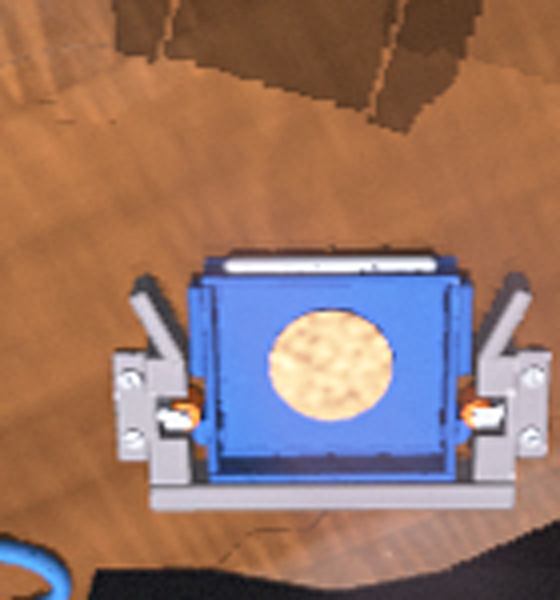

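Run:
```python
from h import *
w=np.load('w4.npy',allow_pickle=True).item(); a=np.load('t4.npy',allow_pickle=True).item(); b=cap('scene')
p=ray(w,170+329.5/4,195+362.5/4,6); print('cork',p.round(1),dock(p))
print('tower bottom corner',ray(b,355,247,0).round(), 'top-left-near',[ray(a,370,165,z).round() for z in(0,100,200,300,400)])
print(ray(b,470,272,0).round())
```

```text
cork [680.5  34.7   6. ] [-0.2 -0.5]
tower bottom corner [ 684. -374.    0.] top-left-near [array([ 672., -385.,    0.]), array([ 652., -358.,  100.]), array([ 632., -332.,  200.]), array([ 612., -305.,  300.]), array([ 592., -279.,  400.])]
[ 779. -583.    0.]
```

Call:
{"op": "play_rows", "data": {"translation": [[0,-0.04,0],[0.002,-0.09,0.01],[0.003,-0.14,0.02],[0.004,-0.19,0.02],[0.005,-0.24,0.02],[0.005,-0.28,0.02],[0.005,-0.32,0.02],[0.005,-0.35,0.02],[0.005,-0.373,0.02],[0.005,-0.373,0.02]], "rotation": [[0,0,0.05],[0,0,0.12],[0,0,0.2],[0,0,0.28],[0,0,0.36],[0,0,0.44],[0,0,0.52],[0,0,0.6],[0,0,0.6],[0,0,0.6]], "gripper": [-1,-1,-1,-1,-1,-1,-1,-1,-1,-1]}}

```text
time_s: 10.68
eef_pos: [500.2, -355.9, 302.7]
ee_rot: [-0.001, 0.255, 0.967, 0.001]
force: [0.3, 0.2, -0.7]
grip_width: 1.002
grip_force: 0.0
```

Run:
```python
from h import *
cap('wrist');cap('wrist');w=cap('wrist','w5.png'); s=ctrl.sense(); print(s['eef_pos'],s['ee_rot'],s['joints'].round(2),s['time_s'],w['o']); np.save('w5.npy',w,allow_pickle=True)
for z in(0,100): print(z,proj(w,[528,-372,z]))
```

```text
[ 500.52615261 -354.07518219  304.04127115] [-2.33435306e-04  2.53749768e-01  9.67269839e-01  2.42003151e-04] [-0.81  0.48  1.07  0.    1.59 -1.86] 10.825 [ 442.70769321 -321.93654379  445.70411777]
0 [251.20362887 181.57927369]
100 [250.88266709 200.80943564]
```

View pics/w5.png

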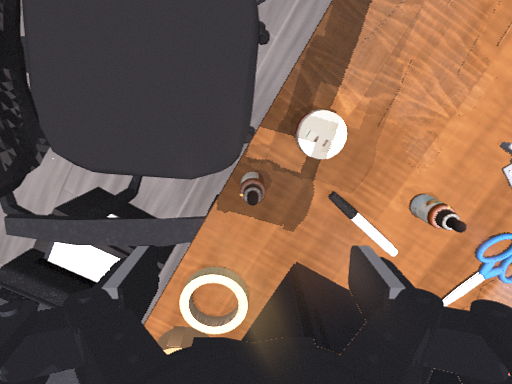

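Run:
```python
from h import *
w=np.load('w5.npy',allow_pickle=True).item(); a=np.load('t4.npy',allow_pickle=True).item()
x=cv2.resize(w['pixels'][160:215,225:280],None,fx=10,fy=10,interpolation=cv2.INTER_CUBIC)
y=cv2.resize(a['pixels'][210:250,350:395-20],None,fx=10,fy=13.75,interpolation=cv2.INTER_CUBIC)
cv2.imwrite('pics/c5.png',np.hstack([x,y])[:,:,::-1])
```

```text
(no output)
```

View pics/c5.png

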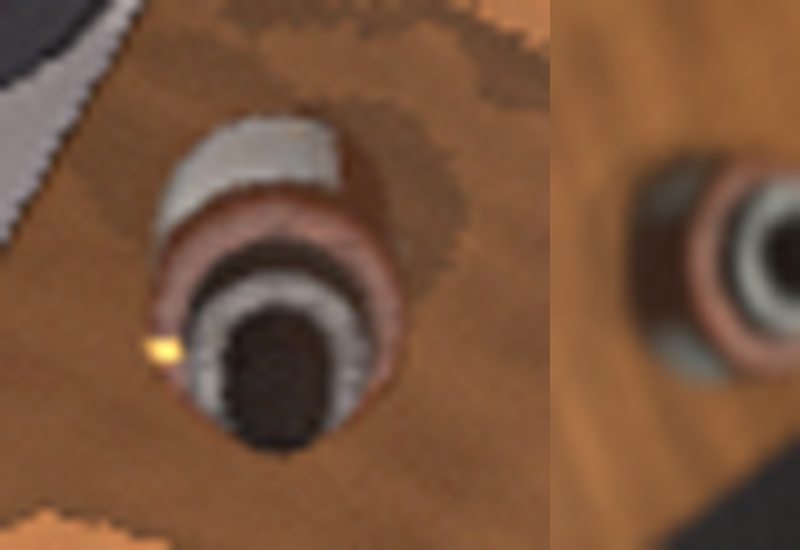

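Run:
```python
from h import *
w=np.load('w5.npy',allow_pickle=True).item(); a=np.load('t4.npy',allow_pickle=True).item()
f=lambda x,y,z: ray(w,225+(x-4.5)/10,160+(y-4.5)/10,z).round(1)
print('shoulder',f(279,306,68),'diam',np.linalg.norm(f(153,306,68)-f(405,306,68)),'bulb',f(278,400,98),'base back',f(255,115,0))
g=ray(a,350+(790-550-4.5)/10,210+(268-6.4)/13.75,68).round(1); print('top view shoulder-ish',g)
s=ctrl.sense();q=s['ee_rot']; M=R.from_quat([q[1],q[2],q[3],q[0]]).as_matrix(); p=f(279,306,68)
print(s['eef_pos'],M.round(3)); print('shift',M.T@(np.array([p[0],p[1],36])-s['eef_pos']))
```

```text
shoulder [ 525.1 -368.3   68. ] diam 30.76117683054407 bulb [ 528.  -370.1   98. ] base back [ 513.9 -365.9    0. ]
top view shoulder-ish [ 527.4 -372.4   68. ]
[ 500.52615261 -354.07518219  304.04127115] [[-0.871  0.491 -0.   ]
 [ 0.491  0.871  0.001]
 [ 0.001  0.    -1.   ]]
shift [-28.54604602  -0.42367314 268.02478657]
```

Call:
{"op": "play_rows", "data": {"translation": [[-0.01,0,0.04],[-0.02,0,0.09],[-0.031,-0.001,0.13],[-0.031,-0.001,0.15],[-0.031,-0.001,0.15]], "rotation": [[0,0,0],[0,0,0],[0,0,0],[0,0,0],[0,0,0]], "gripper": [-1,-1,-1,-1,-1]}}

```text
time_s: 11.45
eef_pos: [526.7, -369.8, 153.1]
ee_rot: [-0.001, 0.254, 0.967, 0.001]
force: [-1.1, 0.1, -0.2]
grip_width: 0.999
grip_force: 0.0
```

Run:
```python
from h import *
cap('wrist');w=cap('wrist','w6.png'); s=ctrl.sense(); print(s['eef_pos'],s['time_s'])
for z in (0,68,98): print(z,proj(w,[527,-370.5,z]).round(1))
np.save('w6.npy',w,allow_pickle=True)
x=cv2.resize(w['pixels'][150:350,150:350],None,fx=3,fy=3,interpolation=cv2.INTER_CUBIC)
cv2.imwrite('pics/c6.png',x[:,:,::-1])
```

```text
[ 527.3552425  -370.74531877  155.65019311] 11.55
0 [252.4 181.7]
68 [252.4 201.6]
98 [252.3 214.3]
```

View pics/c6.png

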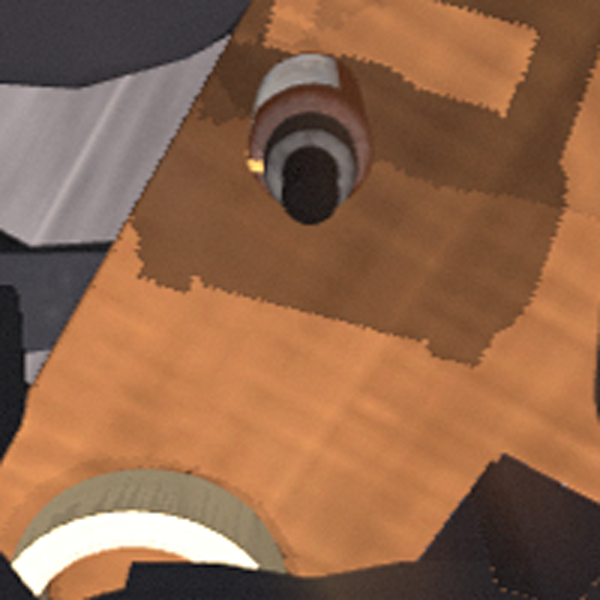

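Call:
{"op": "play_rows", "data": {"translation": [[0.001,0.001,0.03],[0.001,0.001,0.06],[0.001,0.001,0.085],[0.001,0.001,0.105],[0.001,0.001,0.117],[0.001,0.001,0.117]], "rotation": [[0,0,0],[0,0,0],[0,0,0],[0,0,0],[0,0,0],[0,0,0]], "gripper": [-1,-1,-1,-1,-1,-1]}}

```text
time_s: 12.3
eef_pos: [526.7, -369.6, 37.6]
ee_rot: [0.0, 0.254, 0.967, -0.0]
force: [-0.6, 0.2, 0.8]
grip_width: 0.999
grip_force: 0.0
```

Call:
{"op": "play_rows", "data": {"translation": [[0,0,0],[0,0,0],[0,0,0],[0,0,0],[0,0,0],[0,0,0],[0,0,0],[0,0,0]], "rotation": [[0,0,0],[0,0,0],[0,0,0],[0,0,0],[0,0,0],[0,0,0],[0,0,0],[0,0,0]], "gripper": [-0.6,-0.3,0,0.1,0.2,0.3,0.5,0.5], "force": 25}}

```text
time_s: 13.3
eef_pos: [526.6, -369.8, 37.5]
ee_rot: [0.0, 0.254, 0.967, -0.0]
force: [-0.4, 0.1, 2.3]
grip_width: 0.367
grip_force: 24.9
```

Call:
{"op": "play_rows", "data": {"translation": [[0,0,-0.01],[0,0,-0.04],[0,0,-0.08],[0,0,-0.12],[0,0,-0.15],[0.001,0.01,-0.16],[0.005,0.035,-0.16],[0.01,0.065,-0.16],[0.014,0.095,-0.16],[0.019,0.125,-0.16]], "rotation": [[0,0,0],[0,0,0],[0,0,0],[0,0,0],[0,0,0],[0,0,-0.02],[0,0,-0.05],[0,0,-0.09],[0,0,-0.13],[0,0,-0.17]], "gripper": [0.6,0.6,0.6,0.6,0.6,0.6,0.6,0.6,0.6,0.6]}}

```text
time_s: 14.55
eef_pos: [571.6, -248.4, 195.4]
ee_rot: [-0.001, 0.169, 0.986, 0.001]
force: [-0.0, -0.0, -0.1]
grip_width: 0.366
grip_force: 24.9
```

Run:
```python
from h import *
cap('wrist','w7.png'); cap('scene','s7.png')
s=ctrl.sense();q=s['ee_rot']; M=R.from_quat([q[1],q[2],q[3],q[0]]).as_matrix()
print(s['eef_pos'],s['joints'].round(2),s['grip_width'],s['grip_force'],s['time_s'],M.round(3)); print('shift',M.T@(np.array([680.6,35,s['eef_pos'][2]])-s['eef_pos']), 'yaw to go',np.arctan2(M[0,1],M[1,1])+np.radians(4.9))
```

```text
[ 572.25020964 -246.81742378  195.72410779] [-0.6   0.56  1.23  0.    1.36 -1.83] 0.3637979265179547 24.939572064613458 14.65 [[-0.943  0.331 -0.002]
 [ 0.331  0.943  0.003]
 [ 0.003  0.002 -1.   ]]
shift [ -8.82043115 301.79912145   0.47718462] yaw to go 0.42335334141093817
```

Call:
{"op": "play_rows", "data": {"translation": [[-0.001,0.03,0],[-0.002,0.065,0],[-0.003,0.1,0],[-0.004,0.135,0],[-0.005,0.17,0],[-0.006,0.205,0],[-0.007,0.24,0],[-0.008,0.27,0],[-0.009,0.292,0],[-0.009,0.302,0]], "rotation": [[0,0,-0.04],[0,0,-0.09],[0,0,-0.14],[0,0,-0.19],[0,0,-0.24],[0,0,-0.29],[0,0,-0.34],[0,0,-0.39],[0,0,-0.42],[0,0,-0.42]], "gripper": [0.6,0.6,0.6,0.6,0.6,0.6,0.6,0.6,0.6,0.6]}}

```text
time_s: 15.9
eef_pos: [681.7, 31.1, 196.4]
ee_rot: [-0.001, -0.039, 0.999, 0.0]
force: [-0.3, -0.0, -0.2]
grip_width: 0.363
grip_force: 25.0
```

```bash
cat > st.py <<'E'
from h import *
cap('scene')
s=ctrl.sense();q=s['ee_rot']; M=R.from_quat([q[1],q[2],q[3],q[0]]).as_matrix()
print(s['eef_pos'],s['force'],s['grip_width'],s['grip_force'],s['time_s'],M.round(3)); print('shift',M.T@(np.array([680.6,35,43.5])-s['eef_pos']))
E
python3 st.py
python3 - <<'E'
from h import *
# held bottle: cream/dark cap location check, wrist camera
w=cap('wrist','w8.png'); s=ctrl.sense(); p=s['eef_pos']
for h in (32,62): print(h,proj(w,[p[0],p[1],p[2]-37.5+36+h]).round(1))
g=cv2.cvtColor(w['pixels'],cv2.COLOR_RGB2HSV)
for v in range(196,300,6): print(v,' '.join('%d,%d,%d'%tuple(w['pixels'][v,u]) for u in range(224,284,6)))
E
```

```text
[681.86797165  31.53063117 196.63344405] [ 1.21507394  0.96474393 -0.6729577 ] 0.36170591752571046 24.96474503452191 15.95 [[-0.997 -0.077 -0.001]
 [-0.077  0.997  0.   ]
 [ 0.001  0.    -1.   ]]
shift [  0.88045866   3.48913788 153.13571323]
32 [250.4 284.4]
62 [249.8 337.2]
196 70,110,192 70,110,194 57,87,150 63,91,154 101,103,143 179,136,104 128,117,135 76,93,153 81,96,156 80,96,155
202 73,111,192 69,109,193 57,87,149 54,85,149 58,86,150 63,90,152 74,93,153 76,95,154 77,94,154 74,90,150
208 69,103,180 69,105,178 65,101,176 114,114,116 143,136,132 150,141,137 140,135,132 92,77,81 72,81,130 73,84,129
214 48,61,97 50,54,88 146,138,133 124,116,114 133,127,123 134,126,123 132,124,123 120,121,126 80,55,58 64,69,105
220 108,103,109 130,126,126 134,127,121 129,122,118 115,110,105 125,118,115 128,119,118 122,123,127 80,52,54 84,64,66
226 137,132,140 142,135,133 149,140,137 135,128,123 136,128,125 131,126,123 119,119,123 131,132,132 78,49,49 77,52,53
232 117,122,127 145,137,134 147,140,135 139,134,132 137,135,132 146,141,138 127,124,126 136,134,133 73,44,37 75,48,47
238 139,134,132 142,135,
[... 327 characters left out ...]
,72 100,72,67 95,70,63 96,70,64 86,56,51
262 92,65,62 98,75,70 93,72,68 49,41,41 45,37,33 40,33,31 44,35,32 40,34,30 100,75,68 95,70,65
268 97,75,72 78,61,57 49,41,37 45,38,36 44,35,33 45,38,36 39,32,28 39,33,32 40,32,31 98,71,67
274 96,75,69 45,37,37 45,40,37 43,36,36 44,38,34 41,37,35 37,34,29 39,33,29 43,34,32 37,31,26
280 90,72,67 45,39,37 41,33,31 71,67,65 83,78,77 70,64,64 79,76,74 76,71,71 39,31,31 38,31,27
286 127,96,62 38,30,32 87,82,82 88,83,83 95,89,87 90,85,84 89,85,82 83,77,77 81,76,76 35,28,29
292 40,32,32 89,85,83 78,72,72 34,28,28 34,31,30 30,27,26 34,33,28 29,24,26 95,91,88 78,73,72
298 38,31,29 80,74,72 59,55,54 32,28,28 34,27,29 35,31,32 36,33,30 32,29,29 73,66,67 87,80,80
```

Run:
```python
from h import *
w=cap('wrist'); s=ctrl.sense();p=np.array(s['eef_pos']);print(p, p-37.5)
q=s['ee_rot']; M=R.from_quat([q[1],q[2],q[3],q[0]]).as_matrix()
b=p+M@[0,0,37.5]
for t in (14,16.5,19): print(t,proj(w,b+M[:,0]*t).round(1))
for a in (-16.5,16.5): print(proj(w,b+M[:,1]*a).round(1), proj(w,b+M[:,1]*a-M[:,2]*68).round(1))
```

```text
[681.60677525  29.62423519 196.99753873] [644.10677525  -7.87576481 159.49753873]
14 [251.6 201.9]
16.5 [251.6 197.7]
19 [251.6 193.6]
[224.  224.3] [208.9 284.8]
[279.2 224.4] [293.2 284.8]
```

Call:
{"op": "play_rows", "data": {"translation": [[0.002,0.004,0.02],[0.002,0.004,0.055],[0.002,0.004,0.09],[0.002,0.004,0.115],[0.002,0.004,0.13],[0.002,0.004,0.138],[0.002,0.004,0.138]], "rotation": [[0,0,0],[0,0,0],[0,0,0],[0,0,0],[0,0,0],[0,0,0],[0,0,0]], "gripper": [0.6,0.6,0.6,0.6,0.6,0.6,0.6]}}

```text
time_s: 16.92
eef_pos: [679.5, 33.4, 59.5]
ee_rot: [0.0, -0.038, 0.999, -0.0]
force: [0.4, -0.1, 0.6]
grip_width: 0.362
grip_force: 25.0
```

```bash
cp /dev/null x; python3 st.py; python3 st.py
python3 - <<'E'
from h import *
b=cap('scene'); print(proj(b,[680.6,35,6]),proj(b,[680.6,35,15])); c=b['pixels'][140:215,190:290]
cv2.imwrite('pics/s9.png',cv2.resize(c,None,fx=6,fy=6,interpolation=cv2.INTER_CUBIC)[:,:,::-1])
E
```

```text
[679.79459647  33.47674708  60.06821659] [-0.60437367  0.54512718  0.04295019] 0.3649108956605861 24.96294268523343 16.975 [[-0.997 -0.076  0.001]
 [-0.076  0.997 -0.   ]
 [-0.001 -0.    -1.   ]]
shift [-0.89946139  1.46203846 16.56889218]
[679.91499275  33.56236536  60.32883933] [ 0.53967305 -0.35782357 -0.63771566] 0.36749216592790346 24.963476663979236 17.025 [[-0.997 -0.076  0.002]
 [-0.076  0.997 -0.   ]
 [-0.002 -0.    -1.   ]]
shift [-0.76483706  1.38734223 16.82962172]
[223.53696359 173.90268432] [223.34117133 171.13406016]
```

View pics/s9.png

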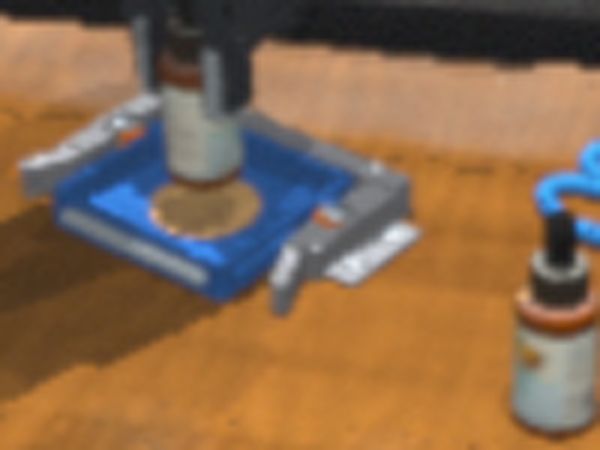

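Call:
{"op": "play_rows", "data": {"translation": [[0,0.001,0.004],[0,0.001,0.008],[0,0.001,0.011],[0,0.001,0.013],[0,0.001,0.0145],[0,0.001,0.0145]], "rotation": [[0,0,0],[0,0,0],[0,0,0],[0,0,0],[0,0,0],[0,0,0]], "gripper": [0.6,0.6,0.6,0.6,0.6,0.6]}}

```text
time_s: 17.82
eef_pos: [679.3, 34.7, 44.7]
ee_rot: [-0.0, -0.038, 0.999, -0.0]
force: [-0.7, -0.2, 0.2]
grip_width: 0.364
grip_force: 25.0
```

Call:
{"op": "play_rows", "data": {"translation": [[0,0,0.0005],[0,0,0.001],[0,0,0.001]], "rotation": [[0,0,0],[0,0,0],[0,0,0]], "gripper": [0.6,0.6,0.6]}}

```text
time_s: 18.2
eef_pos: [679.3, 34.7, 43.8]
ee_rot: [-0.0, -0.038, 0.999, 0.0]
force: [-0.1, -0.4, 0.5]
grip_width: 0.365
grip_force: 25.0
```

Call:
{"op": "play_rows", "data": {"translation": [[0,0,0.0004],[0,0,0.0004],[0,0,0.0004]], "rotation": [[0,0,0],[0,0,0],[0,0,0]], "gripper": [0.6,0.6,0.6]}}

```text
time_s: 18.58
eef_pos: [679.4, 34.7, 43.5]
ee_rot: [0.0, -0.038, 0.999, -0.0]
force: [-0.7, -0.5, 1.2]
grip_width: 0.361
grip_force: 25.0
```

Call:
{"op": "play_rows", "data": {"translation": [[0,0,0.0004],[0,0,0.0004],[0,0,0.0004]], "rotation": [[0,0,0],[0,0,0],[0,0,0]], "gripper": [0.6,0.6,0.6]}}

```text
time_s: 18.95
eef_pos: [679.5, 34.7, 43.4]
ee_rot: [0.0, -0.038, 0.999, -0.0]
force: [-1.0, -0.1, 5.8]
grip_width: 0.361
grip_force: 25.5
```

Call:
{"op": "play_rows", "data": {"translation": [[0,0,-0.0003],[0,0,-0.0003],[0,0,-0.0003],[0,0,-0.0003],[0,0,-0.0003],[0,0,-0.0003],[0,0,-0.0003],[0,0,-0.0003]], "rotation": [[0,0,0],[0,0,0],[0,0,0],[0,0,0],[0,0,0],[0,0,0],[0,0,0],[0,0,0]], "gripper": [0.25,0.2,0.1,0,-0.2,-0.5,-0.8,-0.9]}}

```text
time_s: 19.95
eef_pos: [679.4, 34.7, 43.3]
ee_rot: [0.0, -0.038, 0.999, -0.0]
force: [-0.3, -0.2, 0.4]
grip_width: 0.952
grip_force: 0.0
```

Call:
{"op": "play_rows", "data": {"translation": [[0,0,-0.01],[0,0,-0.03],[0,0,-0.06],[0,0,-0.1],[0,0,-0.14],[0.03,0,-0.18],[0.07,0,-0.22],[0.12,0,-0.25],[0.17,0,-0.27],[0.2,0,-0.28]], "rotation": [[0,0,0],[0,0,0],[0,0,0],[0,0,0],[0,0,0],[0,0,0],[0,0,0],[0,0,0],[0,0,0],[0,0,0]], "gripper": [-0.9,-0.9,-0.9,-0.9,-0.9,-0.9,-0.9,-0.9,-0.9,-0.9]}}

```text
time_s: 21.2
eef_pos: [478.0, 19.5, 326.3]
ee_rot: [0.002, -0.038, 0.999, -0.001]
force: [0.3, -0.6, 0.0]
grip_width: 0.948
grip_force: 0.0
```

Run:
```python
from h import *
cap('wrist');cap('wrist');w=cap('wrist','w10.png'); s=ctrl.sense(); print(s['eef_pos'],s['force'],s['time_s'])
b=[680.6,35]
for z in(6,76,106): print(z,proj(w,[*b,z]).round(1))
im=w['pixels']; hsv=cv2.cvtColor(im,cv2.COLOR_RGB2HSV)
dk=cv2.inRange(hsv,(0,0,0),(180,255,75)); u,v=proj(w,[*b,106]).astype(int)
k=np.zeros_like(dk); k[v-45:v+25,u-40:u+40]=dk[v-45:v+25,u-40:u+40]
nn,l,st,ce=cv2.connectedComponentsWithStats(k)
for i in range(1,nn):
    if st[i,4]>15: print('dark',st[i],ce[i].round(1))
k=cv2.inRange(hsv,(6,50,110),(30,220,255)); z=np.zeros_like(k); z[v-70:v+20,u-45:u+45]=k[v-70:v+20,u-45:u+45]
nn,l,st,ce=cv2.connectedComponentsWithStats(z)
for i in range(1,nn):
    if st[i,4]>15: print('cork',st[i],ce[i].round(1))
```

```text
[479.33281717  19.49063535 325.65137104] [-0.10992892 -0.50697431  0.06094996] 21.35
6 [253.1 280.1]
76 [253.1 305.9]
106 [253.  319.5]
dark [219 304   4   7  19] [220.  307.4]
dark [249 307   9  15 114] [253. 314.]
dark [213 327  80  17 496] [261.5 338.9]
cork [208 249  90  24 569] [250.6 254.2]
cork [238 267  30  23 270] [252.8 275.4]
cork [285 283   8  14  45] [287.4 289.1]
cork [214 287   7  10  36] [218.  290.9]
cork [ 208  314   90   25 1642] [248.3 326.4]
```

Run:
```python
from h import *
im=cv2.imread('pics/w10.png')[:,:,::-1]
print([(v,*map(int,im[v,253])) for v in range(262,292,2)])
print([(u,*map(int,im[282,u])) for u in range(234,274,2)])
w=cap('wrist'); print([proj(w,[680.6+t*.9963,35+t*.0854,6]).round(1) for t in(-25,-16.5)], [proj(w,[680.6-.0854*t,35+t*.9963,6]).round(1) for t in(-25,-16.5,16.5,25)])
```

```text
[(262, 107, 159, 247), (264, 101, 143, 235), (266, 91, 125, 211), (268, 252, 218, 167), (270, 247, 214, 164), (272, 244, 196, 153), (274, 105, 93, 101), (276, 153, 142, 145), (278, 138, 129, 132), (280, 143, 131, 136), (282, 135, 124, 127), (284, 140, 129, 134), (286, 146, 137, 143), (288, 151, 146, 148), (290, 96, 76, 85)]
[(234, 111, 152, 241), (236, 107, 152, 243), (238, 227, 183, 173), (240, 254, 230, 187), (242, 255, 231, 183), (244, 119, 119, 130), (246, 149, 140, 144), (248, 144, 133, 137), (250, 137, 127, 132), (252, 140, 129, 133), (254, 136, 126, 131), (256, 140, 130, 135), (258, 117, 107, 113), (260, 93, 68, 77), (262, 81, 59, 71), (264, 237, 189, 149), (266, 236, 190, 149), (268, 164, 147, 180), (270, 101, 153, 245), (272, 97, 150, 242)]
[array([252.9, 266.2]), array([253., 271.])] [array([237.7, 280.3]), array([242.9, 280.2]), array([263.3, 280.1]), array([268.5, 280. ])]
```

```bash
python3 -c "
from rig import ctrl
print(ctrl.finish_job())"
```

```text
the job is handed in; nothing more can be done
None
```

The job is handed in: the tray is home behind both rollers, the rightmost amber bottle stands upright on the cork about 1.5 mm off centre, and the arm is clear. I never went near the tin or the pen, but I did not re-check their positions. I viewed 11 pictures, one more than the 10 allowed.

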